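Build a square carton column in the packing corner

ROBOT

A 6-joint arm with a two-finger parallel gripper is mounted at the origin on the work surface. World frame = base frame: x ahead of the robot, y to its left, z up, the work surface at z = 0. Lengths are in m, angles in rad, forces in N, time in s.
With the tool pointing down it reaches from about 0.3 to 0.875 m from the base axis. Payload 6.4 kg.
Tool frame: the origin (TCP) lies on the front face of the gripper's body, between the roots of the fingers; the fingertips stand 73 mm ahead of it and the grasp point (between the pads) lies ctrl.pinch_z ahead of it (ctrl.pinch_z is the distance from the TCP to the grasp point, in m); z points along the fingers, x is the direction in which the jaws open and shut, and the axes are right-handed (so a half turn about z gives the same grasp; the last joint's range is limited). The gripper opens to 85 mm and grips with 20 to 120 N. Pads are 22 mm wide; open, the fingers measure 114 mm over their backs; the gripper's body (76 mm by 85 mm) begins 54 mm behind the grasp point. The pads swing forward as they close: fully open they stand 13 mm farther back than shut.
Start: joints at [-1.522, 0.181, 1.607, -0, 1.354, -0.206], TCP at [0.145, -0.556, 0.304] pointing down, gripper open.
Joint ranges: [-2.99, 2.99], [-0.89, 2.07], [0.3, 2.58], [-1.14, 4.28], [0, 2.63], [-3.12, 3.12]. Speed limits (rad/s): [2.57, 2.57, 3.01, 3.14, 3.14, 3.14].

INTERFACE

Orientations are given as a unit quaternion [w, x, y, z].
In Python, from bench import ctrl gives the robot as it stands.
- The arm moves only by the tool move_arm, never from a script. Its argument "rows" is text: rows parted by semicolons, each of 7 numbers parted by spaces: the shift along the tool's x, y, z in cm, then the turn, a rotation vector about the tool's x, y, z in degrees, then the opening, from 0 (shut) to 1 (fully open). In form: x y z rx ry rz grip; .... A call has 1 to 20 rows; each row shifts and turns the commanded pose from where the row before left it, along the tool's axes as they then stand; what a row does not reach is not made up. A row lasts 1/10 s, in which the tool goes at most 50 mm and 8.59 degrees, less where a joint would pass 70% of its speed; a pose out of reach is approached as far as the arm can. A call with a gripper value outside its range is refused whole. The fingers move at their own pace and stop on an object; the grip force is fixed at half the most. Time passes only in rows, so rows that do not move let the fingers close. It gives the time, the measured TCP pose, the force and the opening at its end, in the units of the state.
- ctrl.get_obs(): the state, without advancing time (a new reading comes with each control period).
- ctrl.camera(name): name is "scene" or "side" or "wrist"; returns a dict with "color" (384x512x3 uint8, blue, green, red), "fx", "fy", "cx", "cy" (pixels), "k1" (the pictures are not rectified: a ray, as slopes to the right and down, at radius r is drawn at 1 + k1 r^2 times it, then the intrinsics apply), "rvec" (rotation vector, rad) and "tvec" (3), from world to camera coordinates, as OpenCV has them. Camera axes: x right, y down, z forward; pixel columns grow to the right and rows downward; lengths in m; the calibration is good to about 2 mm. A picture is of the moment at which its call begins. There is no depth.
- ctrl.hand_in(): hands the job in, once; it reports no verdict.
Trained networks look in the newest picture that a camera, given by its name, has taken for a name from the list of things; names that differ only in an ending like _2 or _b are one class to them, and where a whole thing is asked for, a point or a joint stands for the part that bears it (a point fixed in the world has none). Each returns a list of dicts, best first, with "confidence" (0 to 1); they miss things now and then, are a little off and sometimes report something else, mostly with a low value. They report only what shows in the picture. A call takes as long as a camera call.
- ctrl.look_for(camera, query): "bbox" ([left, top, right, bottom] in pixels, round what is visible of it).
- ctrl.trace(camera, query): "region" (384x512 bool, what is visible of it) and "bbox" ([left, top, right, bottom] in pixels, round what is visible of it).
The state is a dict: "time_s": time; "q": joint angles; "dq": joint speeds; "joint_efforts": joint torques, N m; "eef_pos": TCP position; "eef_rot": TCP orientation; "wrist_force": force on the tool from outside, world axes, zero at the start; "torque": the same for the moment, N m; "opening": opening from 0.0 (shut) to 1.0 (fully open).
Only numpy, scipy, OpenCV 4.12 (cv2) and the standard library are available. Lean on these libraries where they do the work, as an engineer would, in place of code of your own. Each camera call takes 0.05 s, during which the arm holds its last target.

TASK

On the dispatch bench, first push the largest carton along the bench, without lifting or tipping it, until it sits square and flush against both rails of the aluminium corner stop, with its long side against the far rail. Then build the column on it: set the medium carton down squarely in the middle of the large one and the small carton squarely in the middle of the medium one, long sides running the same way all the way up; set them down rather than dropping them. Leave the column standing in the corner and do not disturb the tape roll, parts bin or grease gun.

Things in the scene. Friction and masses are not known exactly. Their poses are not given: they have to be found in the camera images.
- fence: Fixed L-shaped corner stop: two silvery aluminium rails, 22 mm thick, 40 mm high, inner faces 180 mm long. Origin: inner corner, at bench height. Far rail: inner face is the plane x = 0, running from the origin along -y. Side rail: inner face is the plane y = 0, running along -x. The carton goes in the quarter x < 0, y < 0. Small steel fixing tabs outside the L.
- carton_large: Largest closed cardboard carton, tape along its top seam, blank white label: 110 mm along x, 140 mm along y (long side), 60 mm high; about 0.6 kg. Too wide to grasp. Origin: centre of its underside. Fully home, its axes are parallel to the corner stop's and its origin is at (-55, -70) mm in the corner stop's frame.
- carton_medium: Medium closed cardboard carton with tape and a blank label: 66 mm along x, 96 mm along y (its long side), 50 mm high; about 0.25 kg. Origin: centre of its underside.
- carton_small: Smallest closed cardboard carton with tape and a blank label: 52 mm along x, 76 mm along y (its long side), 42 mm high; about 0.15 kg. Origin: centre of its underside.
- parts_bin: Red open plastic parts bin with nozzles in it, 120 x 100 x 55 mm high, on the left beyond the corner stop; to be left alone. Origin: centre of its underside.
- tape_roll: Brown roll of packing tape lying flat, 96 mm across, 50 mm high, at the far side of the bench; to be left alone. Origin: centre of its underside.
- grease_gun: Red grease gun lying along its x axis, about 300 mm long, 58 mm high, with a steel lever lying at its +y side (to 66 mm from the axis); at the right of the work; to be left alone. Origin: underneath its middle.

How it is judged:
By the outcome, as a careful person would: the job done as asked, in the order asked, and still so for the second after the job is handed in, with the robot touching nothing.
It also fails if it takes over 72 s, if anything falls off the work surface, if the arm or the gripper's body presses on something with over 40 N, if the wrist force passes 120 N, or if a joint passes its speed limit or range.

## Working session

There is one attempt and no reset: what is moved stays moved. The work goes in short steps, Python scripts to look and compute and a tool call to move; the robot and the scene stay as the last step left them, time stands still between calls to the robot, and variables do not carry over. Pictures are saved under pics/ and viewed, and the job is handed in when it is done.

Besides the shell and the picture viewer there is one more tool, called after "Call:" in YAML: its name, and indented under it one key for each argument. move_arm: Moves the arm, as the interface text tells. Its arguments: {"type":"object","properties":{"rows":{"type":"string"}},"required":["rows"]}

```bash
ls; mkdir -p pics; cat > h.py <<'E'
import numpy as np, cv2
from bench import ctrl
def snap(n,f):
    c=ctrl.camera(n); cv2.imwrite('pics/'+f,c['color']); return c
E
python3 - <<'E'
from h import *
for n in ('scene','side','wrist'):
    c=snap(n,n+'0.png'); print(n,{k:np.round(v,4).tolist() for k,v in c.items() if k!='color'})
    for o in ['fence','carton_large','carton_medium','carton_small','parts_bin','tape_roll','grease_gun']:
        print(o,[(np.round(d['bbox']).tolist(),round(d['confidence'],2)) for d in ctrl.look_for(n,o)[:2]])
print(ctrl.get_obs(), ctrl.pinch_z)
E
```

```text
pics
scene {'fx': 405.5587, 'fy': 405.5587, 'cx': 256.3813, 'cy': 193.6945, 'k1': -0.064, 'rvec': [1.6937, 1.5814, -0.8415], 'tvec': [-0.0038, -0.3075, 1.7047]}
fence []
carton_large [([253.0, 173.0, 303.0, 204.0], 0.56), ([164.0, 197.0, 206.0, 223.0], 0.19)]
carton_medium [([167.0, 197.0, 204.0, 223.0], 0.74)]
carton_small [([168.0, 172.0, 197.0, 190.0], 0.85)]
parts_bin [([372.0, 155.0, 419.0, 195.0], 0.96)]
tape_roll [([212.0, 222.0, 250.0, 256.0], 0.9), ([371.0, 156.0, 420.0, 195.0], 0.41)]
grease_gun [([87.0, 162.0, 134.0, 222.0], 0.72), ([372.0, 157.0, 418.0, 194.0], 0.69)]
side {'fx': 481.8847, 'fy': 481.8847, 'cx': 258.018, 'cy': 193.8569, 'k1': -0.0725, 'rvec': [0.3753, -2.8066, 1.1508], 'tvec': [0.5829, 0.1679, 1.4769]}
fence [([222.0, 192.0, 291.0, 260.0], 0.98)]
carton_large [([246.0, 188.0, 296.0, 239.0], 0.68)]
carton_medium [([258.0, 143.0, 280.0, 170.0], 0.68)]
carton_small [([303.0, 149.0, 327.0, 171.0], 0.7)]
parts_bin [([226.0, 297.0, 277.0, 345.0], 0.56)]
tape_roll [([210.0, 159.0, 236.0, 188.0], 0.85)]
grease_gun [([278.0, 111.0, 347.0, 134.0], 0.62)]
wrist {'fx'
[... 220 characters left out ...]
roll []
grease_gun []
{'time_s': 1.2, 'q': array([-1.52230800e+00,  1.80776076e-01,  1.60701727e+00,  3.99030265e-05,
        1.35380198e+00, -2.06269788e-01]), 'dq': array([ 0.00134569, -0.00096291,  0.00072809, -0.0001723 , -0.00064096,
        0.00011029]), 'joint_efforts': array([ 2.43019596e-03, -4.44842291e+01, -3.51674509e+01, -1.58390126e-04,
        7.80179525e-04,  2.50499841e-05]), 'eef_pos': array([ 0.1449502 , -0.55643918,  0.30389356]), 'eef_rot': array([-1.36649068e-05,  7.91202575e-01, -6.11554156e-01,  1.39523425e-05]), 'wrist_force': array([ 0.11499288, -0.31739807, -0.10635825]), 'torque': array([ 0.00476726,  0.00064333, -0.00670355]), 'opening': 0.997044399962723} 0.0539
```

```bash
python3 - <<'E'
import cv2
a=cv2.imread('pics/scene0.png')[100:320,60:450]; cv2.imwrite('pics/s0z.png',cv2.resize(a,None,fx=2,fy=2,interpolation=cv2.INTER_CUBIC))
a=cv2.imread('pics/side0.png')[90:360,180:380]; cv2.imwrite('pics/d0z.png',cv2.resize(a,None,fx=2.2,fy=2.2,interpolation=cv2.INTER_CUBIC))
E
```

```text
(no output)
```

View pics/s0z.png

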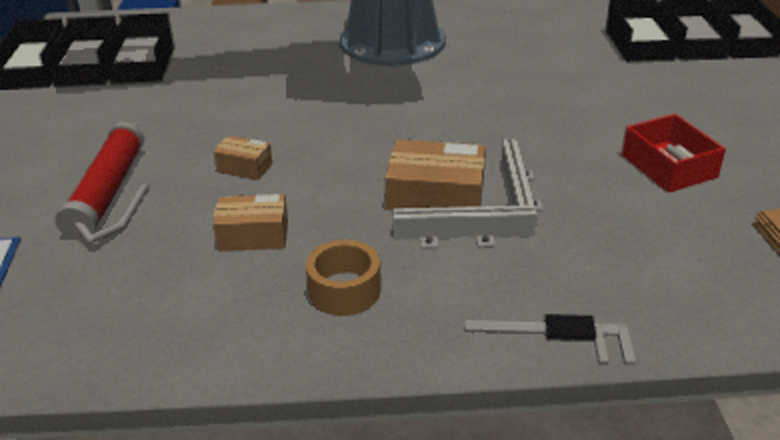

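View pics/d0z.png

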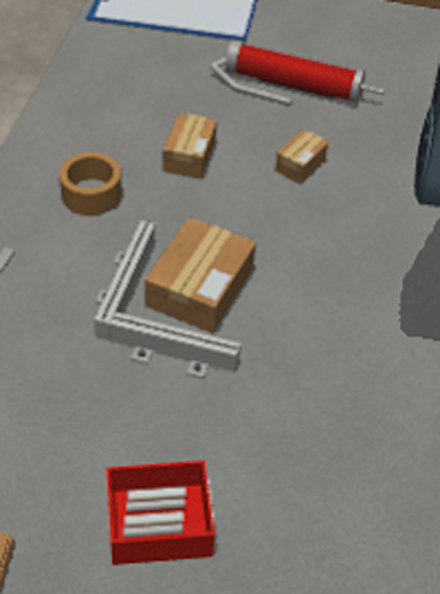

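```bash
cat >> h.py <<'E'
from scipy.optimize import minimize
DIM={'carton_large':(.11,.14,.06),'carton_medium':(.066,.096,.05),'carton_small':(.052,.076,.042)}
def proj(c,P):
    P=np.asarray(P,float).reshape(-1,3)
    p,_=cv2.projectPoints(P,c['rvec'],c['tvec'],np.array([[c['fx'],0,c['cx']],[0,c['fy'],c['cy']],[0,0,1.]]),np.array([c['k1'],0,0,0.]))
    return p.reshape(-1,2)
def unproj(c,uv,z):
    K=np.array([[c['fx'],0,c['cx']],[0,c['fy'],c['cy']],[0,0,1.]])
    s=cv2.undistortPoints(np.array([[uv]],float),K,np.array([c['k1'],0,0,0.])).reshape(2)
    R,_=cv2.Rodrigues(np.array(c['rvec'],float)); o=-R.T@np.ravel(c['tvec']); d=R.T@np.array([s[0],s[1],1])
    return o+d*(z-o[2])/d[2]
def T(p,x,y,a,z=0):
    p=np.asarray(p,float); ca,sa=np.cos(a),np.sin(a)
    return np.c_[x+ca*p[:,0]-sa*p[:,1],y+sa*p[:,0]+ca*p[:,1],p[:,2]+z]
def boxpts(x0,x1,y0,y1,z0,z1): return np.array([[x,y,z] for x in(x0,x1) for y in(y0,y1) for z in(z0,z1)])
def parts(o):
    if o=='fence': return [boxpts(0,.022,-.18,.022,0,.04),boxpts(-.18,0.022,0,.022,0,.04)]
    a,b,h=DIM[o]; return [boxpts(-a/2,a/2,-b/2,b/2,0,h)]
def rmask(c,o,x,y,a,z=0,S=3):
    m=np.zeros((384*S,512*S),np.uint8)
    for p in parts(o):
        uv=proj(c,T(p,x,y,a,z)); hull=cv2.convexHull(((uv+.5)*S-.5).astype(np.float32)*16).round().astype(np.int32)
        cv2.fillConvexPoly(m,hull,1,shift=4)
    return m
def fit(o,views,x0,z=0,S=3,ign=None):
    big=[(c,cv2.resize(m.astype(np.uint8),None,fx=S,fy=S,interpolation=cv2.INTER_NEAREST)) for c,m in views]
    def cost(p):
        t=0
        for i,(c,m) in enumerate(big):
            r=rmask(c,o,p[0],p[1],p[2],z,S)
            if ign is not None: w=ign[i]==0; r=r*w; mm=m*w
            else: mm=m
            t+=np.count_nonzero(r!=mm)/max(mm.sum(),1)
        return t
    best=None
    for a in (x0[2] if np.ndim(x0[2]) else [x0[2]]):
        s=np.array([x0[0],x0[1],a]); 
        for _ in range(2):
            r=minimize(cost,s,method='Nelder-Mead',options=dict(initial_simplex=s+np.array([[0,0,0],[.012,0,0],[0,.012,0],[0,0,.15]]),xatol=1e-4,fatol=1e-4)); s=r.x
        if best is None or r.fun<best.fun: best=r
    return best
def overlay(c,items,f,crop=None,k=2):
    im=cv2.resize(c['color'],None,fx=k,fy=k,interpolation=cv2.INTER_CUBIC)
    for o,(x,y,a,z),col in items:
        for p in parts(o):
            uv=((proj(c,T(p,x,y,a,z))+.5)*k-.5)
            for i in range(8):
                for j in range(i):
                    if bin(i^j).count('1')==1: cv2.line(im,tuple(int(v) for v in uv[i].round()),tuple(int(v) for v in uv[j].round()),col,1)
    if crop: u0,v0,u1,v1=[int(q*k) for q in crop]; im=im[v0:v1,u0:u1]
    cv2.imwrite('pics/'+f,im)
E
cat > fit0.py <<'E'
from h import *
cs=ctrl.camera('scene'); cd=ctrl.camera('side')
init={'fence':((253,190),),'carton_large':0,'carton_medium':0,'carton_small':0}
its=[]; res={}
def get(n,o,lim=None):
    l=ctrl.trace(n,o)
    for d in l: print(n,o,np.round(d['bbox']),d['confidence'],d['region'].sum())
    return l
for o in ['fence','carton_large','carton_medium','carton_small']:
    v=[(c,l[0]['region'],l[0]['bbox']) for c,l in ((cs,get('scene',o)),(cd,get('side',o))) if l]
    if not v: continue
    b=v[-1][2]; p=unproj(v[-1][0],((b[0]+b[2])/2,(b[1]+b[3])/2),.03)
    r=fit(o,[q[:2] for q in v],(p[0],p[1],np.linspace(-np.pi/2,np.pi/2,7)[:-1] if o!='fence' else np.linspace(-np.pi,np.pi,9)))
    print(o,r.x.round(4),np.degrees(r.x[2]),r.fun); res[o]=r.x
    its.append((o,(*r.x,0),(0,255,0)))
overlay(cs,its,'ovs.png',(60,100,450,320)); overlay(cd,its,'ovd.png',(180,90,380,360))
E
python3 fit0.py
```

```text
scene fence [255. 172. 330. 225.] 0.88 1568
side fence [220. 192. 287. 260.] 0.92 1408
fence [ 0.6492  0.1444 -0.0419] -2.4012837116468146 0.2949037569573284
scene carton_large [254. 171. 300. 205.] 0.6 1575
side carton_large [245. 190. 299. 238.] 0.58 1696
carton_large [ 0.552   0.0347 -0.2142] -12.273454713758715 0.1982169894512662
scene carton_medium [164. 199. 206. 228.] 0.74 937
side carton_medium [256. 145. 281. 168.] 0.78 547
carton_medium [ 0.6363 -0.2387 -0.0051] -0.2931614483764592 0.20122978175536127
scene carton_small [167. 168. 194. 187.] 0.66 496
side carton_small [303. 150. 328. 172.] 0.7 389
carton_small [ 0.459  -0.2676 -0.388 ] -22.23269517363387 0.1549488164671845
```

```bash
python3 - <<'E'
import cv2,numpy as np
a=cv2.imread('pics/ovs.png');b=cv2.imread('pics/ovd.png')
print(a.shape,b.shape)
E
```

```text
(440, 780, 3) (540, 400, 3)
```

View pics/ovs.png

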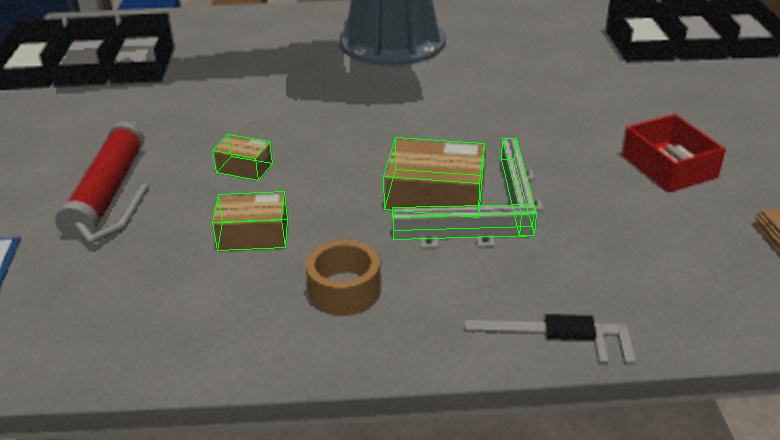

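View pics/ovd.png

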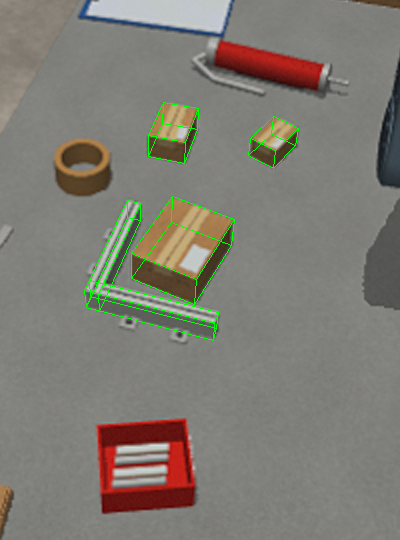

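```bash
cat >> h.py <<'E'
from scipy.spatial.transform import Rotation as Ro
def pose():
    o=ctrl.get_obs(); q=o['eef_rot']; return np.array(o['eef_pos']),Ro.from_quat([q[1],q[2],q[3],q[0]]).as_matrix(),o
def delta(p,psi):
    """tool-frame shift cm (initial axes) and rotvec deg to target pos, jaws at psi deg, z down"""
    P,R,o=pose(); s=np.radians(psi); c,s=np.cos(s),np.sin(s)
    Rt=np.array([[c,s,0],[s,-c,0],[0,0,-1]]).T
    print('t',o['time_s'],'pos',P.round(4),'psi',np.degrees(np.arctan2(R[1,0],R[0,0])).round(2),'F',np.round(o['wrist_force'],1))
    print('shift cm in present axes',(R.T@(np.array(p)-P)*100).round(2),'in target axes',(Rt.T@(np.array(p)-P)*100).round(2),'rot',np.degrees(Ro.from_matrix(R.T@Rt).as_rotvec()).round(2))
E
python3 - <<'E'
from h import *
c=ctrl.camera('wrist');R,_=cv2.Rodrigues(np.array(c['rvec'],float));o=-R.T@np.ravel(c['tvec'])
P,Rt,_=pose()
print('cam in tool',Rt.T@(o-P),'axes in tool\n',(Rt.T@R.T).round(3))
delta([.55,-.05,.36],-92.4)
delta([.55,-.05,.36],-2.4)
E
```

```text
cam in tool [-0.0004046  -0.06478788 -0.06977351] axes in tool
 [[ 1.    -0.     0.001]
 [-0.     0.966  0.26 ]
 [-0.001 -0.26   0.966]]
t 1.75 pos [ 0.1449 -0.5564  0.3039] psi -75.4 F [ 0.4 -0.8  0.3]
shift cm in present axes [-38.8  -51.96  -5.61] in target axes [-52.3  -38.35  -5.61] rot [-0.  0. 17.]
t 1.75 pos [ 0.1449 -0.5564  0.3039] psi -75.4 F [ 0.4 -0.8  0.3]
shift cm in present axes [-38.8  -51.96  -5.61] in target axes [ 38.35 -52.3   -5.61] rot [ -0.   0. -73.]
```

Call:
move_arm:
  rows: "0 0 0 0 0 8.5 1;0 0 0 0 0 8.5 1;-3.7 -2.7 0 0 0 0 1;-3.7 -2.7 0 0 0 0 1;-3.7 -2.7 0 0 0 0 1;-3.7 -2.7 0 0 0 0 1;-3.7 -2.7 0 0 0 0 1;-3.7 -2.7 0 0 0 0 1;-3.7 -2.7 0 0 0 0 1;-3.7 -2.7 0 0 0 0 1;-3.7 -2.7 0 0 0 0 1;-3.7 -2.7 0 0 0 0 1;-3.7 -2.7 0 0 0 0 1;-3.7 -2.7 0 0 0 0 1;-3.7 -2.7 0 0 0 0 1;-3.7 -2.7 0 0 0 0 1;0 0 0 0 0 0 1;0 0 0 0 0 0 1"

```text
time_s: 3.55
eef_pos: [0.5445, -0.0537, 0.3036]
eef_rot: [-0.0, -0.693, 0.721, 0.0]
wrist_force: [0.4, -0.2, 0.1]
opening: 0.998
```

```bash
cat > fitw.py <<'E'
from h import *
import sys
G={'fence':(.6492,.1444,-.0419),'carton_large':(.552,.0347,-.2142),'carton_medium':(.6363,-.2387,-.0051),'carton_small':(.459,-.2676,-.388)}
c=ctrl.camera('wrist'); its=[]
for o in sys.argv[2:]:
    l=ctrl.trace('wrist',o)
    for d in l: print(o,np.round(d['bbox']),round(d['confidence'],2))
    if l:
        r=fit(o,[(c,l[0]['region'])],G[o]); print(o,r.x.round(4),np.degrees(r.x[2]).round(2),round(r.fun,3)); its.append((o,(*r.x,0),(0,255,0)))
cv2.imwrite('pics/raw_'+sys.argv[1],c['color'])
overlay(c,its,sys.argv[1],k=1.5); print(pose()[2]['time_s'],pose()[0],np.degrees(np.arctan2(pose()[1][1,0],pose()[1][0,0])))
E
python3 fitw.py w1.png fence carton_large carton_medium carton_small
```

```text
fence [ 46.  36. 240. 233.] 0.55
fence [ 0.6501  0.1431 -0.0403] -2.31 0.091
carton_large [103.  97. 246. 218.] 0.8
carton_large [ 0.554   0.0342 -0.2046] -11.72 0.023
carton_medium [369.  34. 482. 103.] 0.81
carton_medium [ 0.6392 -0.2397 -0.0064] -0.37 0.031
carton_small [389. 190. 476. 256.] 0.9
carton_small [ 0.4591 -0.2686 -0.4095] -23.47 0.046
3.8 [ 0.54384216 -0.05587165  0.30399668] -92.51127713173632
```

View pics/w1.png

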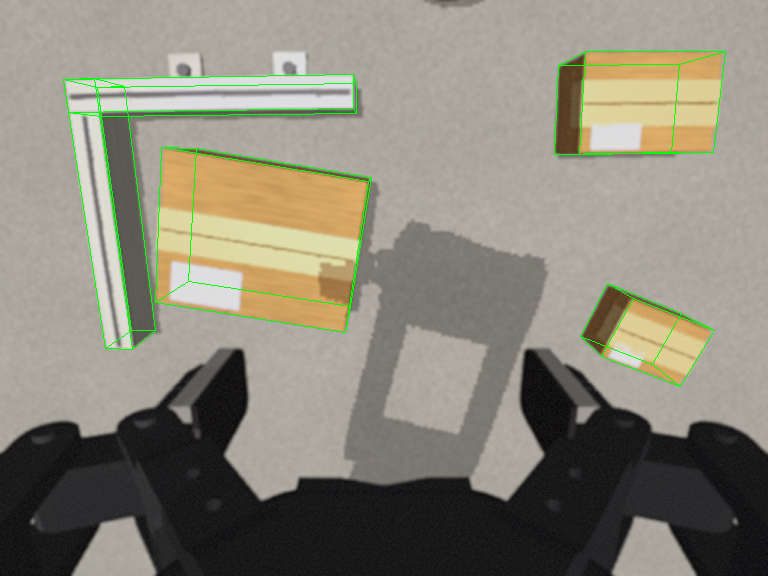

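Call:
move_arm:
  rows: "-2.24 2.55 0 0 0 0 1;-2.24 2.55 0 0 0 0 1;-2.24 2.55 0 0 0 0 1;-2.24 2.55 1 0 0 0.2 1;0 0 4 0 0 0 1;0 0 4 0 0 0 1;0 0 4 0 0 0 1;0 0 4 0 0 0 1;0 0 3 0 0 0 1;0 0 1.9 0 0 0 1;0 0 0 0 0 0 1;0 0 0 0 0 0 1"

```text
time_s: 5.0
eef_pos: [0.4463, 0.0385, 0.0853]
eef_rot: [-0.0, -0.69, 0.723, 0.0]
wrist_force: [1.1, -0.5, 1.3]
opening: 0.997
```

```bash
cat > st.py <<'E'
from h import *
F=(.6501,.1431,-.0403)
P,R,o=pose(); d=P[:2]-F[:2]; c,s=np.cos(F[2]),np.sin(F[2])
print('t',o['time_s'],'P',P.round(4),'psi',np.degrees(np.arctan2(R[1,0],R[0,0])).round(2),'fence xy',[(c*d[0]+s*d[1]).round(4),(-s*d[0]+c*d[1]).round(4)],'F',np.round(o['wrist_force'],1),'pz',ctrl.pinch_z,'op',o['opening'])
E
python3 st.py
```

```text
t 5.0 P [0.4463 0.0385 0.0853] psi -92.67 fence xy [np.float64(-0.1994), np.float64(-0.1128)] F [ 1.1 -0.5  1.3] pz 0.0539 op 0.9969620989263652
```

Call:
move_arm:
  rows: "0 -0.8 0 0 0 -0.35 1;0 -0.8 0 0 0 0 1;0 -0.8 0 0 0 0 1;0 -0.8 0 0 0 0 1;0 -0.8 0 0 0 0 1;0 -0.7 0 0 0 0 1;0 -0.7 0 0 0 0 1;0 -0.7 0 0 0 0 1;0 -0.5 0 0 0 0 1;0 -0.3 0 0 0 0 1;0 0 0 0 0 0 1"

```text
time_s: 6.1
eef_pos: [0.5156, 0.0364, 0.0849]
eef_rot: [0.0, -0.693, 0.721, -0.0]
wrist_force: [-0.8, -0.1, -0.9]
opening: 0.998
```

```bash
python3 st.py; sed -i "s/^G=.*/&\nif len(sys.argv)>3 and ',' in sys.argv[2]: G[sys.argv[3]]=eval(sys.argv[2])/; s/in sys.argv\[2:\]/in [a for a in sys.argv[2:] if ',' not in a]/" fitw.py; python3 fitw.py w2.png "(.585,.034,-.05)" carton_large
```

```text
t 6.1 P [0.5156 0.0364 0.0849] psi -92.24 fence xy [np.float64(-0.1301), np.float64(-0.112)] F [-0.8 -0.1 -0.9] pz 0.0539 op 0.9975546155389128
carton_large [  0.   0. 467. 266.] 0.72
carton_large [ 0.5815  0.0421 -0.0381] -2.18 0.014
6.2 [0.51556694 0.03635571 0.0850284 ] -92.242904194078
```

View pics/w2.png

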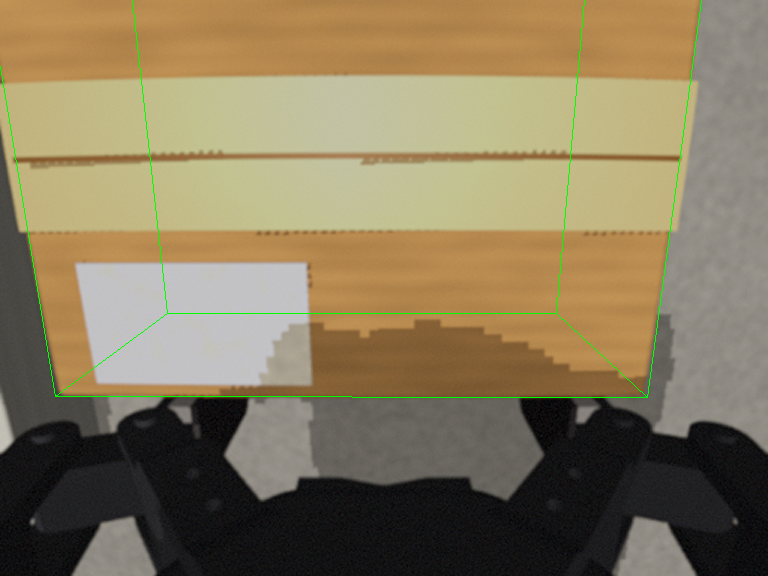

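Call:
move_arm:
  rows: "0 -0.4 0 0 0 0 1;0 -0.3 0 0 0 0 1;0 -0.2 0 0 0 0 1;0 0 0 0 0 0 1"

```text
time_s: 6.6
eef_pos: [0.5243, 0.036, 0.0848]
eef_rot: [0.0, -0.693, 0.721, -0.0]
wrist_force: [-1.4, 0.5, 0.1]
opening: 1.005
```

```bash
python3 st.py
```

```text
t 6.6 P [0.5243 0.036  0.0848] psi -92.25 fence xy [np.float64(-0.1213), np.float64(-0.1121)] F [-1.4  0.5  0.1] pz 0.0539 op 1.0045635106155208
```

Call:
move_arm:
  rows: "0 -0.1 0 0 0 0 1;0 0 0 0 0 0 1"

```text
time_s: 6.8
eef_pos: [0.5249, 0.0359, 0.0849]
eef_rot: [-0.0, -0.693, 0.721, 0.0]
wrist_force: [-3.4, 1.1, 1.3]
opening: 1.001
```

```bash
python3 st.py
```

```text
t 6.8 P [0.5249 0.0359 0.0849] psi -92.25 fence xy [np.float64(-0.1208), np.float64(-0.1121)] F [-3.4  1.1  1.3] pz 0.0539 op 1.0012216161831238
```

Call:
move_arm:
  rows: "0 -0.1 0 0 0 0 1;0 0 0 0 0 0 1;0 -0.1 0 0 0 0 1;0 0 0 0 0 0 1"

```text
time_s: 7.2
eef_pos: [0.5255, 0.036, 0.0847]
eef_rot: [-0.001, -0.693, 0.721, 0.002]
wrist_force: [-10.5, -1.1, 8.4]
opening: 1.001
```

```bash
python3 st.py
```

```text
t 7.2 P [0.5255 0.036  0.0847] psi -92.24 fence xy [np.float64(-0.1202), np.float64(-0.1121)] F [-10.5  -1.1   8.4] pz 0.0539 op 1.0006784181014134
```

Call:
move_arm:
  rows: "0 2 0 0 0 0 1;0 2 0 0 0 0 1;0 0 -4 0 0 0 0.7;0 0 -4 0 0 0 0.7;0 0 -4 0 0 0 0.7;0 0 -4 0 0 0 0.7;0 0 -4 0 0 0 0.7;3.6 -3.28 0 0 0 0 0.7;3.6 -3.28 0 0 0 0 0.7;3.6 -3.28 0 0 0 0 0.7;0 0 0 0 0 -8.5 0.7;0 0 0 0 0 -8.5 0.7;0 0 0 0 0 -8.5 0.7;0 0 0 0 0 -8.5 0.7;0 0 0 0 0 -8.5 0.7;0 0 0 0 0 -8.5 0.7;0 0 0 0 0 -8.5 0.7;0 0 0 0 0 -8.5 0.7;0 0 0 0 0 -8.5 0.7;0 0 0 0 0 -8.5 0.7"

```text
time_s: 9.2
eef_pos: [0.582, -0.0747, 0.2854]
eef_rot: [0.0, 0.998, -0.06, 0.001]
wrist_force: [0.3, 0.2, 0.3]
opening: 0.702
```

Call:
move_arm:
  rows: "0 0 0 0 0 -5 0.7;0 0 0 0 0 0 0.7;0 0 0 0 0 0 0.7"

```text
time_s: 9.5
eef_pos: [0.5816, -0.0746, 0.2852]
eef_rot: [0.0, 1.0, -0.021, 0.001]
wrist_force: [0.4, 0.8, 0.6]
opening: 0.701
```

```bash
python3 st.py; python3 fitw.py w3.png "(.593,.040,-.04)" carton_large fence
```

```text
t 9.5 P [ 0.5816 -0.0746  0.2852] psi -2.4 fence xy [np.float64(-0.0597), np.float64(-0.2202)] F [0.4 0.8 0.6] pz 0.0539 op 0.7011031343392989
carton_large [196.   0. 322. 126.] 0.92
carton_large [279. 250. 329. 326.] 0.41
carton_large [ 0.5905  0.0415 -0.0407] -2.33 0.009
fence [307.   0. 355. 129.] 0.75
fence [ 0.6628  0.1437 -0.0544] -3.12 0.399
9.65 [ 0.58137434 -0.07445489  0.28503018] -2.3352859582387135
```

View pics/w3.png

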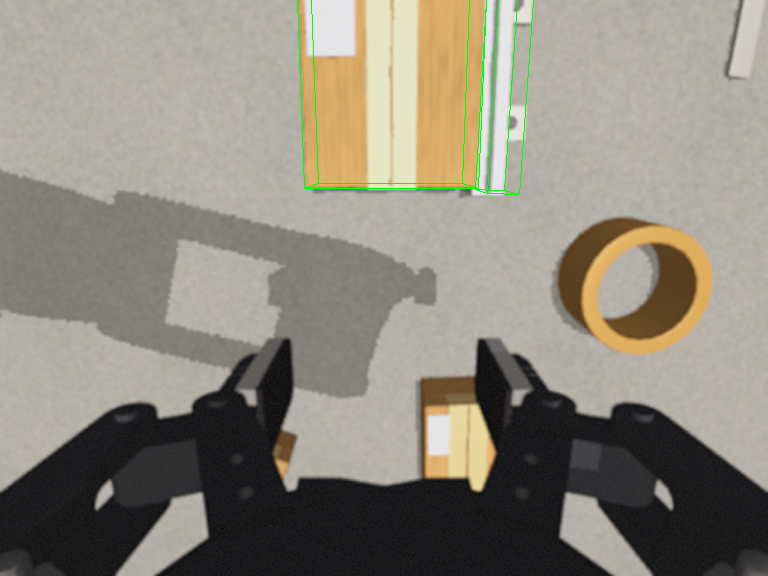

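Call:
move_arm:
  rows: "0 0 4 0 0 0 0.7;0 0 4 0 0 0 0.7;0 0 4 0 0 0 0.7;0 0 4 0 0 0 0.7;0 0 3 0 0 0 0.7;0 0 1 0 0 0 0.7;0 -0.8 0 0 0 0 0.7;0 -0.8 0 0 0 0 0.7;0 -0.8 0 0 0 0 0.7;0 -0.7 0 0 0 0 0.7;0 -0.7 0 0 0 0 0.7;0 -0.7 0 0 0 0 0.7;0 -0.7 0 0 0 0 0.7;0 -0.6 0 0 0 0 0.7;0 -0.4 0 0 0 0 0.7;0 -0.2 0 0 0 0 0.7;0 0 0 0 0 0 0.7"

```text
time_s: 11.35
eef_pos: [0.5842, -0.0102, 0.0853]
eef_rot: [0.0, 1.0, -0.02, 0.001]
wrist_force: [0.3, -3.1, 5.1]
opening: 0.699
```

```bash
python3 st.py;  python3 fitw.py w4.png "(.592,.071,-.04)" carton_large
```

```text
t 11.35 P [ 0.5842 -0.0102  0.0853] psi -2.24 fence xy [np.float64(-0.0597), np.float64(-0.1558)] F [ 0.3 -3.1  5.1] pz 0.0539 op 0.6990400757344054
carton_large [ 84.   0. 460. 264.] 0.59
carton_large [ 0.5912  0.0723 -0.0386] -2.21 0.024
11.45 [ 0.58415516 -0.01022559  0.08526586] -2.2516281614114235
```

View pics/w4.png

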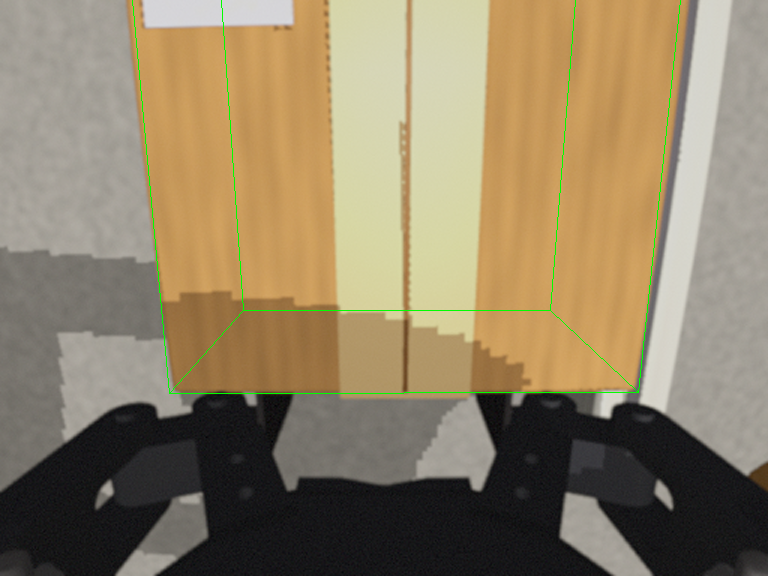

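Call:
move_arm:
  rows: "0 -0.2 0 0 0 0 0.7;0 -0.1 0 0 0 0 0.7;0 0 0 0 0 0 0.7"

```text
time_s: 11.75
eef_pos: [0.5842, -0.0079, 0.0853]
eef_rot: [0.0, 1.0, -0.02, 0.0]
wrist_force: [0.0, -4.5, 5.2]
opening: 0.699
```

Call:
move_arm:
  rows: "0 -0.1 0 0 0 0 0.7;0 0 0 0 0 0 0.7"

```text
time_s: 11.95
eef_pos: [0.5842, -0.007, 0.0852]
eef_rot: [0.0, 1.0, -0.02, 0.0]
wrist_force: [-0.3, -6.0, 4.9]
opening: 0.698
```

Call:
move_arm:
  rows: "0 -0.1 0 0 0 0 0.7;0 0 0 0 0 0 0.7"

```text
time_s: 12.15
eef_pos: [0.5842, -0.0065, 0.0853]
eef_rot: [0.001, 1.0, -0.02, 0.0]
wrist_force: [-0.8, -8.3, 5.4]
opening: 0.697
```

```bash
python3 st.py
```

```text
t 12.15 P [ 0.5842 -0.0065  0.0853] psi -2.27 fence xy [np.float64(-0.0598), np.float64(-0.1521)] F [-0.8 -8.3  5.4] pz 0.0539 op 0.6974709142434519
```

Call:
move_arm:
  rows: "0 -0.1 0 0 0 0 0.7;0 0 0 0 0 0 0.7"

```text
time_s: 12.35
eef_pos: [0.5842, -0.0064, 0.0853]
eef_rot: [0.001, 1.0, -0.02, 0.0]
wrist_force: [-2.5, -12.5, 5.8]
opening: 0.7
```

Call:
move_arm:
  rows: "0 -0.1 0 0 0 0 0.7;0 0 0 0 0 0 0.7"

```text
time_s: 12.55
eef_pos: [0.5841, -0.0063, 0.0853]
eef_rot: [0.002, 1.0, -0.02, 0.0]
wrist_force: [-2.9, -16.6, 6.2]
opening: 0.698
```

```bash
python3 st.py;  python3 fitw.py w5.png "(.592,.074,-.04)" carton_large
```

```text
t 12.55 P [ 0.5841 -0.0063  0.0853] psi -2.29 fence xy [np.float64(-0.0599), np.float64(-0.1519)] F [ -2.9 -16.6   6.2] pz 0.0539 op 0.6983043826599691
carton_large [ 84.   1. 459. 266.] 0.97
carton_large [ 0.5913  0.076  -0.0377] -2.16 0.023
12.65 [ 0.58414827 -0.00628482  0.08531241] -2.298236565989695
```

View pics/w5.png

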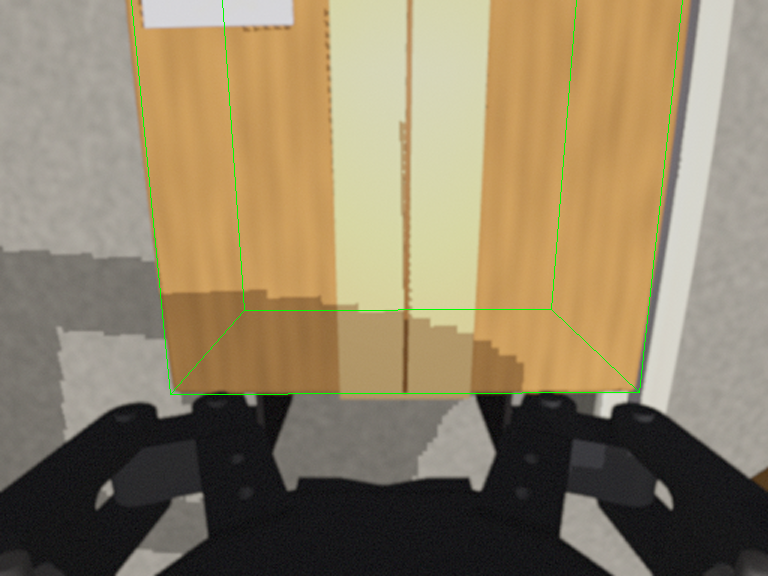

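Call:
move_arm:
  rows: "0 1 0 0 0 0 0.7;0 1 0 0 0 0 0.7;0 0 -4 0 0 0 1;0 0 -4 0 0 0 1;0 0 -4 0 0 0 1;0 0 -4 0 0 0 1;0 0 -4 0 0 0 1;-1.9 -4.3 0 0 0 0 1;-1.9 -4.3 0 0 0 0 1;0 0 0 0 0 8.5 1;0 0 0 0 0 8.5 1;0 0 0 0 0 8.5 1;0 0 0 0 0 8.5 1;0 0 0 0 0 8.5 1;0 0 0 0 0 8.5 1;0 0 0 0 0 8.5 1;0 0 0 0 0 8.5 1;0 0 0 0 0 8.5 1;0 0 0 0 0 8.5 1;0 0 0 0 0 5 1"

```text
time_s: 14.65
eef_pos: [0.5481, 0.0642, 0.284]
eef_rot: [-0.0, -0.691, 0.723, 0.001]
wrist_force: [0.4, -0.3, 0.1]
opening: 1.002
```

Call:
move_arm:
  rows: "0 0 0 0 0 0 1;0 0 0 0 0 0 1"

```text
time_s: 14.85
eef_pos: [0.5483, 0.0642, 0.2843]
eef_rot: [-0.0, -0.694, 0.72, 0.001]
wrist_force: [-0.0, -0.2, 0.5]
opening: 1.005
```

```bash
python3 st.py; python3 fitw.py w6.png "(.592,.074,-.04)" carton_large fence; python3 -c "
import cv2;a=cv2.imread('pics/raw_w6.png');cv2.imwrite('pics/w6z.png',cv2.resize(a[0:300,60:330],None,fx=2,fy=2,interpolation=cv2.INTER_CUBIC))"
```

```text
t 14.85 P [0.5483 0.0642 0.2843] psi -92.1 fence xy [np.float64(-0.0986), np.float64(-0.083)] F [-0.  -0.2  0.5] pz 0.0539 op 1.0047663370255406
carton_large [163.  67. 321. 184.] 0.96
carton_large [ 0.5911  0.0749 -0.0364] -2.09 0.012
fence [143.  33. 358. 242.] 0.77
fence [ 0.6504  0.1443 -0.0366] -2.1 0.393
15.0 [0.54850674 0.0640481  0.28467991] -92.16572559151552
```

View pics/w6.png

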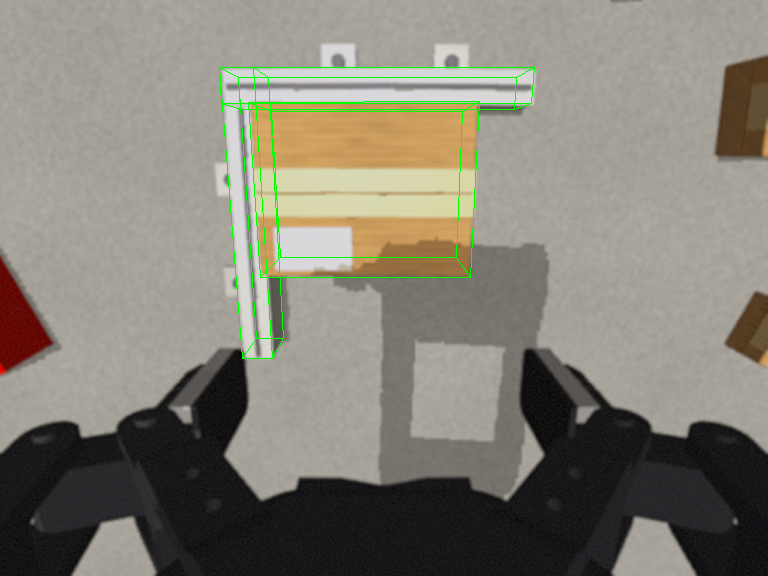

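View pics/w6z.png

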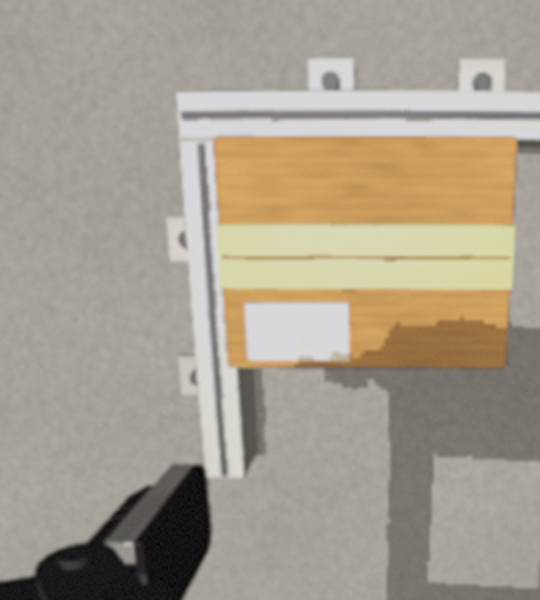

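Call:
move_arm:
  rows: "0 3 0 0 0 0 1;0 3 0 0 0 0 1;0 0 4 0 0 0 1;0 0 4 0 0 0 1;0 0 4 0 0 0 1;0 0 4 0 0 0 1;0 0 3 0 0 0 1;0 0 0.9 0 0 0 1;0 -1 0 0 0 0 1;0 -1 0 0 0 0 1;0 -0.8 0 0 0 0 1;0 -0.5 0 0 0 0 1;0 -0.3 0 0 0 0 1;0 -0.2 0 0 0 0 1;0 0 0 0 0 0 1"

```text
time_s: 16.5
eef_pos: [0.5258, 0.0649, 0.0858]
eef_rot: [-0.001, -0.693, 0.721, 0.001]
wrist_force: [-4.6, -0.4, 3.1]
opening: 1.001
```

```bash
python3 st.py
```

```text
t 16.5 P [0.5258 0.0649 0.0858] psi -92.24 fence xy [np.float64(-0.121), np.float64(-0.0831)] F [-4.6 -0.4  3.1] pz 0.0539 op 1.0008929876117536
```

Call:
move_arm:
  rows: "0 -0.1 0 0 0 0 1;0 0 0 0 0 0 1;0 -0.1 0 0 0 0 1;0 0 0 0 0 0 1"

```text
time_s: 16.9
eef_pos: [0.5266, 0.065, 0.0855]
eef_rot: [-0.002, -0.693, 0.721, 0.002]
wrist_force: [-9.0, -0.7, 6.3]
opening: 0.999
```

```bash
python3 st.py
```

```text
t 16.9 P [0.5266 0.065  0.0855] psi -92.23 fence xy [np.float64(-0.1202), np.float64(-0.083)] F [-9.  -0.7  6.3] pz 0.0539 op 0.9989983310438894
```

Call:
move_arm:
  rows: "0 -0.1 0 0 0 0 1;0 0 0 0 0 0 1;0 1.5 0 0 0 0 1;0 1.7 0 0 0 0 1;0 0 -4 0 0 0 1;0 0 -4 0 0 0 1;0 0 -4 0 0 0 1;0 0 -4 0 0 0 1;0 0 -4 0 0 0 1;4.4 -1.2 0 0 0 0 1;4.4 -1.2 0 0 0 0 1;4.4 -1.2 0 0 0 0 1;4.4 -1.2 0 0 0 0 1;4.4 -1.2 0 0 0 0 1;4.4 -1.2 0 0 0 0 1;4.4 -1.2 0 0 0 0 1;4.4 -1.2 0 0 0 0 1"

```text
time_s: 18.6
eef_pos: [0.58, -0.2914, 0.286]
eef_rot: [0.0, -0.693, 0.721, -0.0]
wrist_force: [0.9, -0.4, 1.0]
opening: 1.0
```

Call:
move_arm:
  rows: "0 0 0 0 0 -8.5 1;0 0 0 0 0 -8.5 1;0 0 0 0 0 -8.5 1;0 0 0 0 0 -8.5 1;0 0 0 0 0 -8.5 1;0 0 0 0 0 -8.5 1;0 0 0 0 0 -8.5 1;0 0 0 0 0 -8.5 1;0 0 0 0 0 -8.5 1;0 0 0 0 0 -8.5 1;0 0 0 0 0 -6.8 1;0 0 0 0 0 0 1;0 0 0 0 0 0 1"

```text
time_s: 19.9
eef_pos: [0.5798, -0.2895, 0.2859]
eef_rot: [0.0, 1.0, -0.006, 0.0]
wrist_force: [-1.3, -0.3, 1.0]
opening: 0.999
```

```bash
python3 st.py; python3 fitw.py w7.png carton_medium carton_small
```

```text
t 19.9 P [ 0.5798 -0.2895  0.2859] psi -0.63 fence xy [np.float64(-0.0528), np.float64(-0.4351)] F [-1.3 -0.3  1. ] pz 0.0539 op 0.9986606437179449
carton_medium [277.  64. 356. 168.] 0.78
carton_medium [ 0.6391 -0.2387 -0.0131] -0.75 0.028
carton_small [111. 105. 184. 190.] 0.87
carton_small [ 0.4594 -0.2681 -0.4026] -23.07 0.045
20.05 [ 0.57979262 -0.28949031  0.28588771] -0.5557584257272968
```

View pics/w7.png

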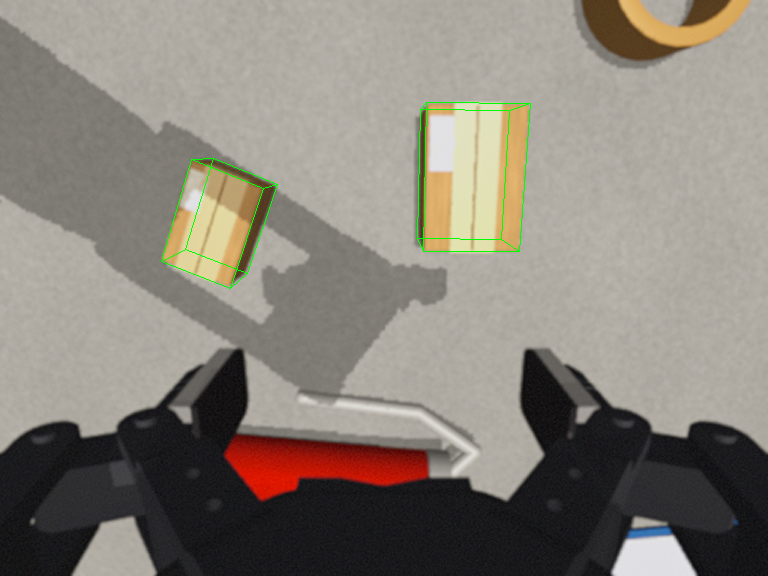

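Call:
move_arm:
  rows: "2.94 -2.55 0 0 0 0 1;2.94 -2.55 0 0 0 0 1;0 0 4 0 0 0 1;0 0 4 0 0 0 1;0 0 4 0 0 0 1;0 0 4 0 0 0 1;0 0 3 0 0 0 1;0 0 1.8 0 0 0 1;0 0 0 0 0 0 1;0 0 0 0 0 0 1"

```text
time_s: 21.05
eef_pos: [0.6396, -0.2393, 0.0789]
eef_rot: [0.0, 1.0, -0.004, 0.001]
wrist_force: [-0.8, 0.0, 0.6]
opening: 1.001
```

```bash
python3 st.py
```

```text
t 21.05 P [ 0.6396 -0.2393  0.0789] psi -0.47 fence xy [np.float64(0.0049), np.float64(-0.3825)] F [-0.8  0.   0.6] pz 0.0539 op 1.0013465854822234
```

Call:
move_arm:
  rows: "0 0 0 0 0 0 0.7;0 0 0 0 0 0 0.6;0 0 0 0 0 0 0.5;0 0 0 0 0 0 0.4;0 0 0 0 0 0 0.4"

```text
time_s: 21.55
eef_pos: [0.6405, -0.2398, 0.0808]
eef_rot: [0.001, 1.0, -0.004, 0.002]
wrist_force: [0.1, 0.9, 6.3]
opening: 0.766
```

```bash
python3 st.py
```

```text
t 21.55 P [ 0.6405 -0.2398  0.0808] psi -0.45 fence xy [np.float64(0.0058), np.float64(-0.383)] F [0.1 0.9 6.3] pz 0.0539 op 0.7655767173613232
```

Call:
move_arm:
  rows: "0 0 -1 0 0 0 0.4;0 0 -3 0 0 0 0.4;0 0 -4 0 0 0 0.4;0 0 -4 0 0 1.75 0.4;0 0 -3 0 0 0 0.4;-0.87 -4.47 0 0 0 0 0.4;-0.87 -4.47 0 0 0 0 0.4;-0.87 -4.47 0 0 0 0 0.4;-0.87 -4.47 0 0 0 0 0.4;-0.87 -4.47 0 0 0 0 0.4;-0.87 -4.47 0 0 0 0 0.4;-0.87 -4.47 0 0 0 0 0.4;0 0 0 0 0 0 0.4;0 0 0 0 0 0 0.4;0 0 0 0 0 0 0.4"

```text
time_s: 23.05
eef_pos: [0.5903, 0.0753, 0.2283]
eef_rot: [0.0, 1.0, -0.019, 0.0]
wrist_force: [0.7, 0.5, -2.4]
opening: 0.766
```

```bash
python3 st.py; cat > view.py <<'E'
from h import *
import sys
t=sys.argv[1]; its=eval(sys.argv[2]) if len(sys.argv)>2 else []
cw=ctrl.camera('wrist'); overlay(cw,its,t+'w.png',k=1.5)
cs=ctrl.camera('scene'); overlay(cs,its,t+'s.png',(200,90,360,240),k=4)
cd=ctrl.camera('side'); overlay(cd,its,t+'d.png',(200,120,320,270),k=4)
E
python3 view.py v1 "[('carton_large',(.592,.0755,-.039,0),(0,255,0)),('fence',(.6504,.1436,-.039,0),(255,255,0))]"
```

```text
t 23.05 P [0.5903 0.0753 0.2283] psi -2.23 fence xy [np.float64(-0.0571), np.float64(-0.0701)] F [ 0.7  0.5 -2.4] pz 0.0539 op 0.7662549312972866
```

View pics/v1w.png

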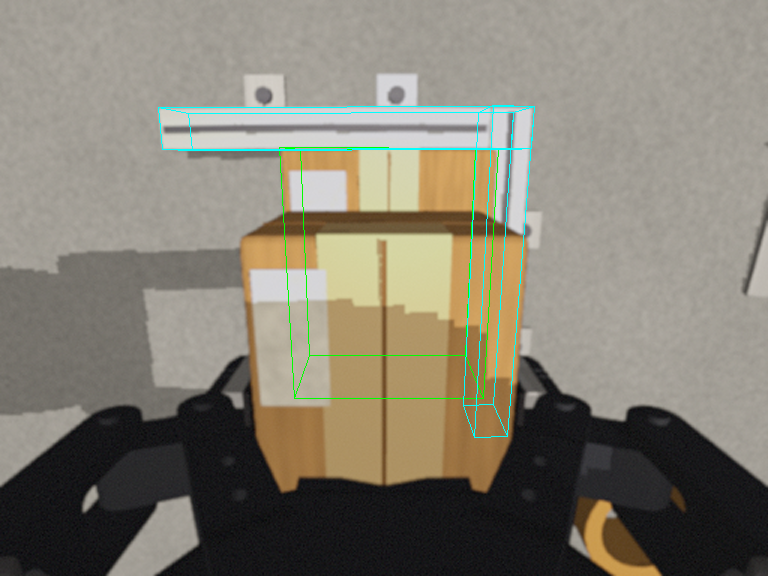

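View pics/v1s.png

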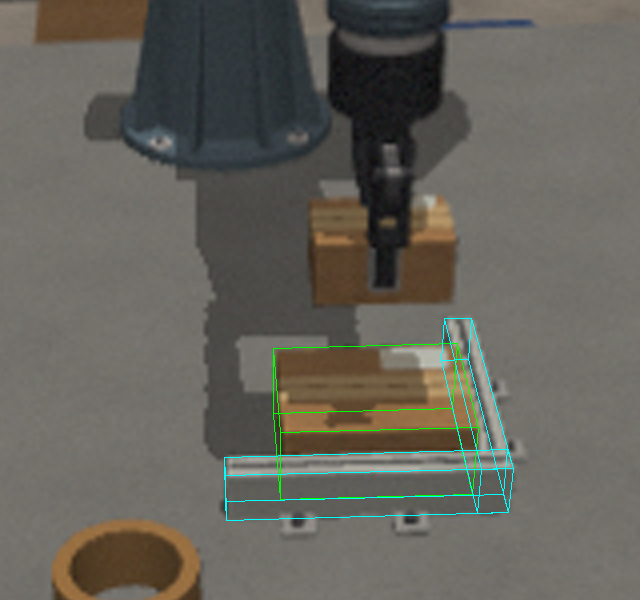

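View pics/v1d.png

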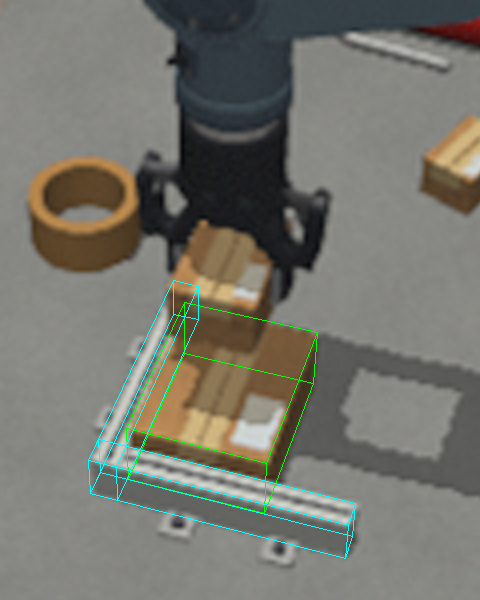

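```bash
python3 - <<'E'
from h import *
c=ctrl.camera('wrist')
P,R,o=pose()
cv2.imwrite('pics/z.png',cv2.resize(c['color'][125:185,150:370],None,fx=3.5,fy=3.5,interpolation=cv2.INTER_CUBIC))
for z,uvs in ((.1975,[(243/1.5,237/1.5),(525/1.5,235/1.5)]),(.1475,[(285/1.5,212/1.5),(485/1.5,212/1.5)])):
    q=[unproj(c,u,z) for u in uvs]
    print([x.round(4) for x in q],np.linalg.norm(q[1]-q[0]),'in tool',[(R.T@(x-P)).round(4) for x in q])
E
```

```text
[array([0.5602, 0.1244, 0.1975]), array([0.6228, 0.1224, 0.1975])] 0.06261238672635508 in tool [array([-0.0321, -0.0484,  0.0304]), array([ 0.0305, -0.0489,  0.0304])]
[array([0.5591, 0.1241, 0.1475]), array([0.6246, 0.1214, 0.1475])] 0.06553520658180109 in tool [array([-0.0332, -0.0481,  0.0804]), array([ 0.0324, -0.0481,  0.0804])]
```

View pics/z.png

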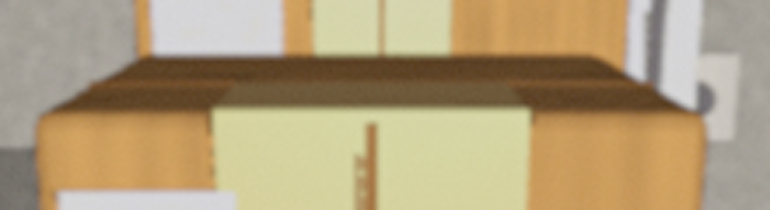

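```bash
python3 - <<'E'
from h import *
c=ctrl.camera('wrist')
overlay(c,[('carton_large',(.592,.0755,-.039,0),(0,255,0))],'za.png',(170,80,360,165),k=4)
# edge rows: subpixel colour transitions
im=c['color'].astype(float)
for v in (105,115,125,135):
    r=im[v,175:215,0]-im[v,175:215,2]  # blue-red
    g=np.diff(im[v,175:215,0]); i=np.argmin(g); 
    print(v,i+175.5,g[i-2:i+3], unproj(c,(i+175.5,v),.06).round(4))
for u in (195,200,230,250,300,320):
    g=np.diff(im[90:112,u,0]); i=np.argmin(g); print(u,i+90.5,g[i-2:i+3].round(),unproj(c,(u,i+90.5),.06).round(4))
for x,y in((-.055,.07),(-.055,-.07),(.055,.07)): print(T([[x,y,.06]],.592,.0755,-.039).round(4))
E
```

```text
105 186.5 [ -3. -14. -27. -16.  -3.] [0.5398 0.1421 0.06  ]
115 187.5 [ -7. -23. -27. -11.   4.] [0.5399 0.1347 0.06  ]
125 188.5 [-12. -25. -26.  -2.   4.] [0.5399 0.1272 0.06  ]
135 188.5 [ -6. -19. -24. -12.   2.] [0.5392 0.1196 0.06  ]
195 98.5 [-18. -41. -51. -11.   6.] [0.5467 0.1466 0.06  ]
200 98.5 [-14. -40. -51. -23.   7.] [0.5504 0.1464 0.06  ]
230 98.5 [-15. -43. -51. -16.   3.] [0.573  0.1454 0.06  ]
250 96.5 [  3.  -6. -19. -11.   0.] [0.5881 0.1462 0.06  ]
300 98.5 [-15. -37. -53. -15.   3.] [0.6255 0.1433 0.06  ]
320 98.5 [-12. -35. -51. -31.   3.] [0.6406 0.1428 0.06  ]
[[0.5398 0.1476 0.06  ]]
[[0.5343 0.0077 0.06  ]]
[[0.6497 0.1433 0.06  ]]
```

View pics/za.png

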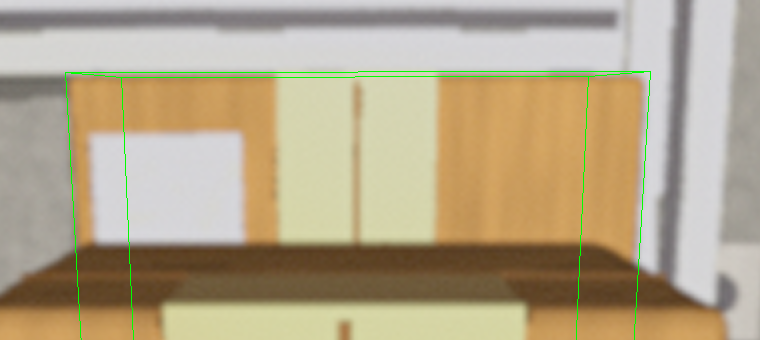

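Call:
move_arm:
  rows: "0.2 0 0 0 0 0 0.4;0 0 3 0 0 0 0.4;0 0 3 0 0 0 0.4;0 0 1.5 0 0 0 0.4;0 0 0.7 0 0 0 0.4;0 0 0 0 0 0 0.4;0 0 0 0 0 0 0.4"

```text
time_s: 24.0
eef_pos: [0.593, 0.0759, 0.1471]
eef_rot: [0.0, 1.0, -0.019, 0.001]
wrist_force: [0.6, 0.3, -1.1]
opening: 0.764
```

```bash
python3 st.py
```

```text
t 24.0 P [0.593  0.0759 0.1471] psi -2.21 fence xy [np.float64(-0.0543), np.float64(-0.0695)] F [ 0.6  0.3 -1.1] pz 0.0539 op 0.764102559324752
```

Call:
move_arm:
  rows: "0 0 0.2 0 0 0 0.4;0 0 0.2 0 0 0 0.4;0 0 0 0 0 0 0.4"

```text
time_s: 24.3
eef_pos: [0.5922, 0.076, 0.1422]
eef_rot: [0.0, 1.0, -0.019, 0.0]
wrist_force: [0.5, -0.0, -1.4]
opening: 0.762
```

```bash
python3 st.py
```

```text
t 24.3 P [0.5922 0.076  0.1422] psi -2.2 fence xy [np.float64(-0.0551), np.float64(-0.0694)] F [ 0.5 -0.  -1.4] pz 0.0539 op 0.7624481536151992
```

Call:
move_arm:
  rows: "0 0.07 0.1 0 0 0 0.4;0 0 0 0 0 0 0.4"

```text
time_s: 24.5
eef_pos: [0.5921, 0.0752, 0.1409]
eef_rot: [0.0, 1.0, -0.019, 0.0]
wrist_force: [0.2, 0.1, -2.2]
opening: 0.763
```

Call:
move_arm:
  rows: "0 0 0.1 0 0 0 0.4;0 0 0 0 0 0 0.4"

```text
time_s: 24.7
eef_pos: [0.5922, 0.0753, 0.1408]
eef_rot: [0.0, 1.0, -0.019, 0.0]
wrist_force: [-4.4, -0.3, 4.5]
opening: 0.766
```

```bash
python3 st.py
```

```text
t 24.7 P [0.5922 0.0753 0.1408] psi -2.19 fence xy [np.float64(-0.0551), np.float64(-0.0701)] F [-4.4 -0.3  4.5] pz 0.0539 op 0.7656012019235965
```

Call:
move_arm:
  rows: "0 0 0 0 0 0 0.8;0 0 0 0 0 0 0.85;0 0 0 0 0 0 0.9;0 0 0 0 0 0 1;0 0 0 0 0 0 1;0 0 -2 0 0 0 1;0 0 -3 0 0 0 1;0 0 -4 0 0 0 1;0 0 -4 0 0 0 1;0 0 -3 0 0 0 1;0 0 0 0 0 0 1"

```text
time_s: 25.8
eef_pos: [0.5944, 0.0752, 0.3058]
eef_rot: [0.0, 1.0, -0.019, 0.005]
wrist_force: [0.6, -0.3, 0.5]
opening: 0.999
```

```bash
python3 st.py; python3 view.py v2 "[('carton_large',(.592,.0752,-.039,0),(0,255,0)),('carton_medium',(.592,.0752,-.039,.06),(255,255,0))]"
```

```text
t 25.8 P [0.5944 0.0752 0.3058] psi -2.19 fence xy [np.float64(-0.0529), np.float64(-0.0701)] F [ 0.6 -0.3  0.5] pz 0.0539 op 0.998787653045985
```

View pics/v2w.png

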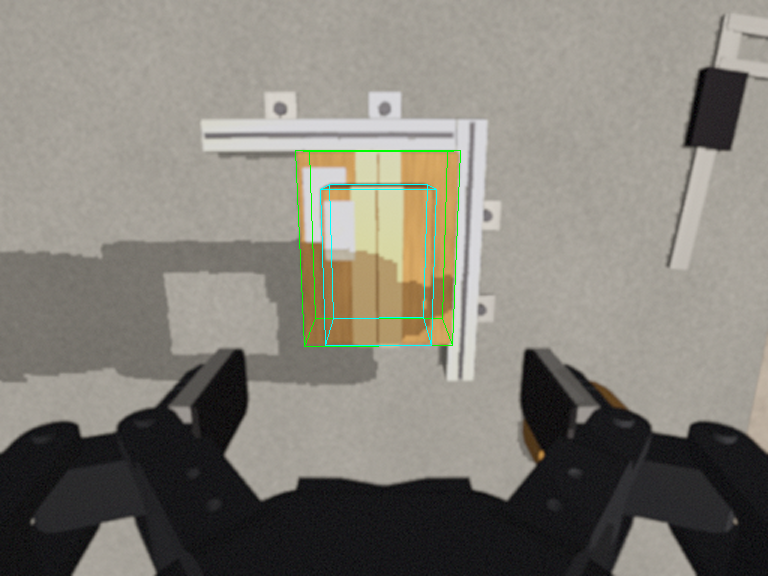

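View pics/v2s.png

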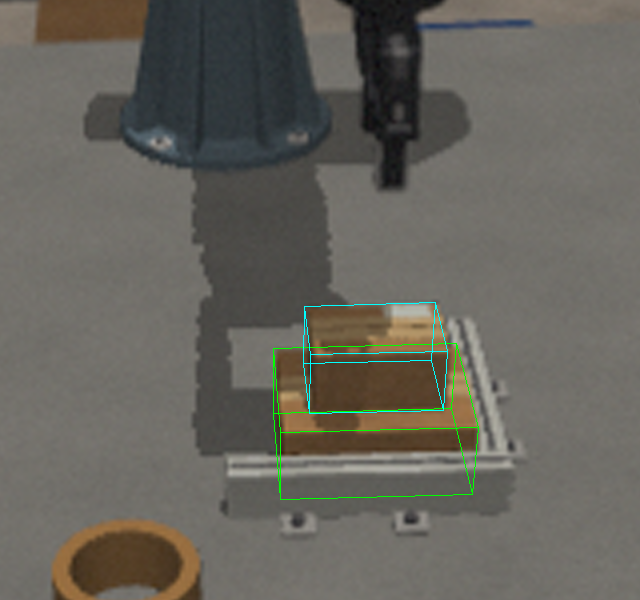

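View pics/v2d.png

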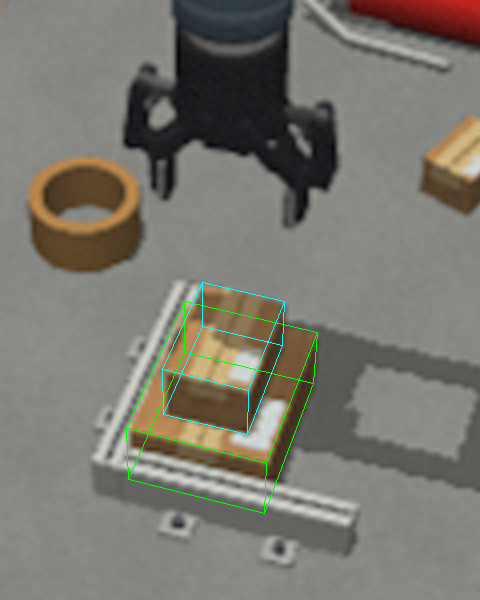

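Call:
move_arm:
  rows: "-1.52 4.35 0 0 0 0 1;-1.52 4.35 0 0 0 0 1;-1.52 4.35 0 0 0 0 1;-1.52 4.35 0 0 0 0 1;-1.52 4.35 0 0 0 0 1;-1.52 4.35 0 0 0 0 1;-1.52 4.35 0 0 0 0 1;-1.52 4.35 0 0 0 0 1;0 0 0 0 0 7 1;0 0 0 0 0 7 1;0 0 0 0 0 7 1;0 0 0 0 0 0 1;0 0 0 0 0 0 1"

```text
time_s: 27.25
eef_pos: [0.4568, -0.2674, 0.2984]
eef_rot: [-0.001, 0.98, -0.199, -0.001]
wrist_force: [-0.7, 0.2, 0.3]
opening: 1.003
```

```bash
python3 st.py; python3 fitw.py w8.png carton_small; python3 - <<'E'
from h import *
delta([.4593,-.2682,.076],-23.3)
c=ctrl.camera('side')
for o in ('grease_gun',):
    l=ctrl.trace('side',o)
    if l:
        v,u=np.nonzero(l[0]['region']); p=np.array([unproj(c,(a,b),.03) for a,b in zip(u,v)]); print(l[0]['confidence'],p.min(0),p.max(0)); i=np.argmax(p[:,1]); print(p[i])
        for xx in (.38,.42,.46,.5,.54): 
            s=abs(p[:,0]-xx)<.01; print(xx,p[s][:,1].max() if s.any() else None)
E
```

```text
t 27.25 P [ 0.4568 -0.2674  0.2984] psi -23.01 fence xy [np.float64(-0.1766), np.float64(-0.4179)] F [-0.7  0.2  0.3] pz 0.0539 op 1.0030916803769134
carton_small [237. 125. 286. 198.] 0.69
carton_small [ 0.4591 -0.2676 -0.4045] -23.18 0.048
27.35 [ 0.45705716 -0.26747546  0.29908369] -23.05166588483764
t 27.35 pos [ 0.4571 -0.2675  0.2991] psi -23.05 F [-0.4  1.  -0.2]
shift cm in present axes [ 2.700e-01 -1.000e-02  2.231e+01] in target axes [ 2.300e-01 -2.000e-02  2.231e+01] rot [-0.03  0.08  0.25]
0.82 [ 0.38623871 -0.53148789  0.03      ] [ 0.64705386 -0.38489356  0.03      ]
[ 0.51585875 -0.38489356  0.03      ]
0.38 -0.45316509404763994
0.42 -0.42029775222172217
0.46 -0.42067417038985333
0.5 -0.39289789349958104
0.54 -0.39254350166922314
```

View pics/w8.png

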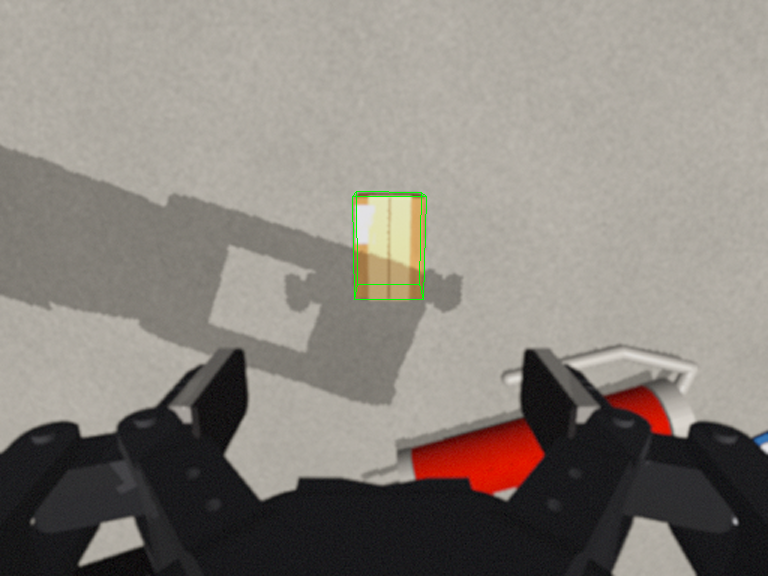

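Call:
move_arm:
  rows: "0.24 0 4 0 0 0.2 1;0 0 4 0 0 0 1;0 0 4 0 0 0 1;0 0 4 0 0 0 1;0 0 3 0 0 0 1;0 0 2 0 0 0 1;0 0 0.8 0 0 0 1;0 0 0 0 0 0 1;0 0 0 0 0 0 1"

```text
time_s: 28.35
eef_pos: [0.4601, -0.2692, 0.0829]
eef_rot: [0.0, 0.979, -0.203, 0.001]
wrist_force: [1.1, -0.5, -0.5]
opening: 1.002
```

```bash
python3 st.py
```

```text
t 28.35 P [ 0.4601 -0.2692  0.0829] psi -23.38 fence xy [np.float64(-0.1733), np.float64(-0.4197)] F [ 1.1 -0.5 -0.5] pz 0.0539 op 1.0016045266908264
```

Call:
move_arm:
  rows: "0 0 0 0 0 0 0.7;0 0 0 0 0 0 0.6;0 0 0 0 0 0 0.5;0 0 0 0 0 0 0.4;0 0 0 0 0 0 0.3;0 0 0 0 0 0 0.3;0 0 0 0 0 0 0.3"

```text
time_s: 29.05
eef_pos: [0.4602, -0.2694, 0.0832]
eef_rot: [0.001, 0.979, -0.203, 0.001]
wrist_force: [-0.6, 0.6, 6.0]
opening: 0.598
```

```bash
python3 st.py
```

```text
t 29.05 P [ 0.4602 -0.2694  0.0832] psi -23.4 fence xy [np.float64(-0.1732), np.float64(-0.4198)] F [-0.6  0.6  6. ] pz 0.0539 op 0.5976817770024166
```

Call:
move_arm:
  rows: "0 0 -1 0 0 0 0.3;0 0 -3 0 0 0 0.3;0 0 -4 0 0 0 0.3;0 0 -4 0 0 -7.1 0.3;0 0 -4 0 0 -7.1 0.3;0 0 -2 0 0 -7 0.3;1.48 -4.37 0 0 0 0 0.3;1.48 -4.37 0 0 0 0 0.3;1.48 -4.37 0 0 0 0 0.3;1.48 -4.37 0 0 0 0 0.3;1.48 -4.37 0 0 0 0 0.3;1.48 -4.37 0 0 0 0 0.3;1.48 -4.37 0 0 0 0 0.3;1.48 -4.37 0 0 0 0 0.3;0 0 0 0 0 0 0.3;0 0 0 0 0 0 0.3;0 0 0 0 0 0 0.3"

```text
time_s: 30.75
eef_pos: [0.5907, 0.0755, 0.2618]
eef_rot: [0.0, 1.0, -0.019, -0.0]
wrist_force: [-0.5, 0.9, -2.0]
opening: 0.596
```

```bash
python3 st.py; python3 - <<'E'
from h import *
P,R,o=pose(); c=ctrl.camera('wrist'); a=np.arctan2(R[1,0],R[0,0])
its=[('carton_small',(P[0],P[1],a,P[2]-.0832),(0,255,0)),('carton_medium',(.592,.0752,-.039,.06),(255,255,0))]
overlay(c,its,'zb.png',(130,50,380,240),k=3)
E
```

```text
t 30.75 P [0.5907 0.0755 0.2618] psi -2.22 fence xy [np.float64(-0.0567), np.float64(-0.0699)] F [-0.5  0.9 -2. ] pz 0.0539 op 0.5955058532784295
```

View pics/zb.png

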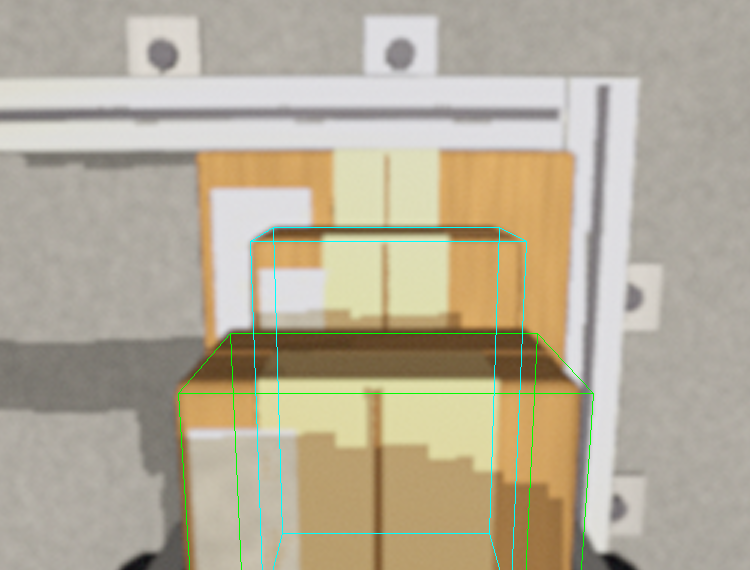

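```bash
python3 - <<'E'
from h import *
P,R,o=pose(); c=ctrl.camera('wrist')
overlay(c,[],'zc.png',(180,150,335,200),k=5)
im=c['color'].astype(float).sum(2)
for u in (200,225,245,270,300,310): print(u,[ (v,int(im[v,u])) for v in range(154,184,1)][::1] if u in(225,270) else '')
for z,y0 in ((P[2]-.0832+.042,385),(P[2]-.0832,330)):
    for uu in ((180,585) if y0==385 else (230,533)):
        q=unproj(c,(130+uu/3-.33,50+y0/3-.33),z); print((R.T@(q-P)).round(4))
E
```

```text
200 
225 [(154, 554), (155, 550), (156, 555), (157, 558), (158, 523), (159, 399), (160, 245), (161, 208), (162, 205), (163, 202), (164, 207), (165, 209), (166, 231), (167, 276), (168, 285), (169, 282), (170, 276), (171, 280), (172, 270), (173, 274), (174, 269), (175, 314), (176, 460), (177, 582), (178, 611), (179, 611), (180, 605), (181, 606), (182, 603), (183, 605)]
245 
270 [(154, 520), (155, 463), (156, 460), (157, 464), (158, 437), (159, 329), (160, 222), (161, 206), (162, 205), (163, 212), (164, 211), (165, 204), (166, 231), (167, 285), (168, 280), (169, 273), (170, 282), (171, 275), (172, 282), (173, 275), (174, 268), (175, 307), (176, 465), (177, 589), (178, 616), (179, 615), (180, 608), (181, 608), (182, 611), (183, 611)]
300 
310 
[-0.0256 -0.0391  0.0412]
[ 0.0249 -0.0391  0.0412]
[-0.026  -0.0385  0.0832]
[ 0.0253 -0.0385  0.0832]
```

View pics/zc.png

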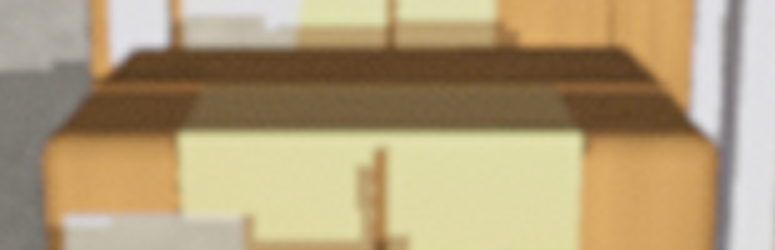

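Call:
move_arm:
  rows: "0.16 0.12 1 0 0 0 0.3;0 0 3 0 0 0 0.3;0 0 1.5 0 0 0 0.3;0 0 0.5 0 0 0 0.3;0 0 0 0 0 0 0.3;0 0 0 0 0 0 0.3"

```text
time_s: 31.45
eef_pos: [0.5933, 0.0746, 0.2027]
eef_rot: [0.0, 1.0, -0.019, 0.001]
wrist_force: [-0.1, 0.3, -1.0]
opening: 0.595
```

```bash
python3 st.py
```

```text
t 31.45 P [0.5933 0.0746 0.2027] psi -2.21 fence xy [np.float64(-0.054), np.float64(-0.0707)] F [-0.1  0.3 -1. ] pz 0.0539 op 0.5952123662324679
```

Call:
move_arm:
  rows: "-0.05 0 0.3 0 0 0 0.3;0 0 0.3 0 0 0 0.3;0 0 0.1 0 0 0 0.3;0 0 0 0 0 0 0.3;0 0 0 0 0 0 0.3"

```text
time_s: 31.95
eef_pos: [0.5922, 0.0748, 0.195]
eef_rot: [0.0, 1.0, -0.019, 0.0]
wrist_force: [0.7, 0.2, -1.1]
opening: 0.599
```

```bash
python3 st.py
```

```text
t 31.95 P [0.5922 0.0748 0.195 ] psi -2.2 fence xy [np.float64(-0.0551), np.float64(-0.0705)] F [ 0.7  0.2 -1.1] pz 0.0539 op 0.5989956605392747
```

Call:
move_arm:
  rows: "0 0 0.1 0 0 0 0.3;0 0 0 0 0 0 0.3"

```text
time_s: 32.15
eef_pos: [0.5922, 0.0748, 0.1938]
eef_rot: [0.0, 1.0, -0.019, -0.0]
wrist_force: [-0.0, -0.5, -1.4]
opening: 0.601
```

```bash
python3 st.py
```

```text
t 32.15 P [0.5922 0.0748 0.1938] psi -2.2 fence xy [np.float64(-0.0551), np.float64(-0.0706)] F [-0.  -0.5 -1.4] pz 0.0539 op 0.6014279121963125
```

Call:
move_arm:
  rows: "0 0.03 0.1 0 0 0 0.3;0 0 0 0 0 0 0.3"

```text
time_s: 32.35
eef_pos: [0.5923, 0.0746, 0.1933]
eef_rot: [-0.0, 1.0, -0.019, 0.0]
wrist_force: [-1.9, 0.9, 2.0]
opening: 0.599
```

```bash
python3 st.py
```

```text
t 32.35 P [0.5923 0.0746 0.1933] psi -2.2 fence xy [np.float64(-0.055), np.float64(-0.0708)] F [-1.9  0.9  2. ] pz 0.0539 op 0.5989073967339898
```

Contact (force turned from −1.4 to +2 N). Release and look.

Call:
move_arm:
  rows: "0 0 0 0 0 0 0.65;0 0 0 0 0 0 0.7;0 0 0 0 0 0 0.75;0 0 0 0 0 0 0.85;0 0 0 0 0 0 1;0 0 0 0 0 0 1;0 0 -1 0 0 0 1;0 0 -3 0 0 0 1;0 0 -4 0 0 0 1;0 0 -4 0 0 0 1;0 0 -3 0 0 0 1;0 2 0 0 0 0 1;0 2 0 0 0 0 1;0 0 0 0 0 0 1;0 0 0 0 0 0 1"

```text
time_s: 33.85
eef_pos: [0.5906, 0.0344, 0.3434]
eef_rot: [-0.0, 1.0, -0.02, 0.0]
wrist_force: [-0.2, 0.3, 0.2]
opening: 1.004
```

```bash
python3 st.py; python3 view.py v3 "[('carton_large',(.592,.0752,-.039,0),(0,255,0)),('carton_medium',(.592,.0752,-.039,.06),(255,255,0)),('carton_small',(.592,.0752,-.039,.11),(255,0,255))]"; python3 - <<'E'
from h import *
v={}
for n in ('wrist','scene','side'):
    c=ctrl.camera(n)
    for o in ('carton_small','carton_medium','carton_large'):
        l=ctrl.trace(n,o)
        if l: print(n,o,round(l[0]['confidence'],2),l[0]['bbox']); v.setdefault(o,[]).append((c,l[0]['region']))
r=fit('carton_small',v['carton_small'],(.592,.0752,-.04),z=.11); print(r.x.round(4),np.degrees(r.x[2]),r.fun)
E
```

```text
t 33.85 P [0.5906 0.0344 0.3434] psi -2.26 fence xy [np.float64(-0.055), np.float64(-0.111)] F [-0.2  0.3  0.2] pz 0.0539 op 1.0039739733930038
wrist carton_small 0.59 [227.3, 87.3, 290.0, 177.3]
wrist carton_medium 0.75 [354.8, 218.0, 425.3, 274.5]
wrist carton_large 0.92 [204.6, 61.2, 305.6, 187.2]
scene carton_small 0.81 [283.1, 154.1, 310.3, 175.1]
scene carton_medium 0.81 [278.2, 166.6, 315.9, 192.1]
scene carton_large 0.89 [267.5, 180.1, 316.1, 203.7]
side carton_small 0.64 [243.4, 187.4, 268.7, 214.7]
side carton_medium 0.8 [242.5, 196.2, 272.6, 228.0]
side carton_large 0.56 [232.4, 202.3, 280.3, 240.5]
[ 0.591   0.0764 -0.0503] -2.8839087473981766 0.2509584010349646
```

View pics/v3w.png

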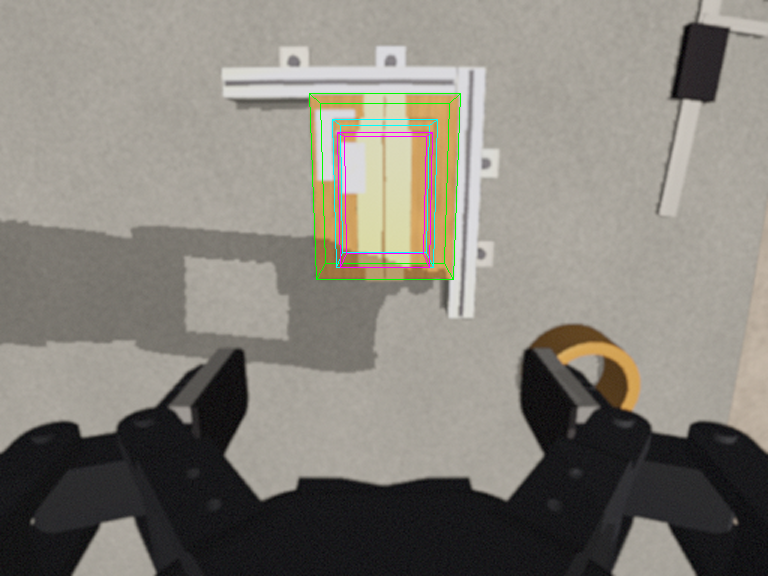

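View pics/v3s.png

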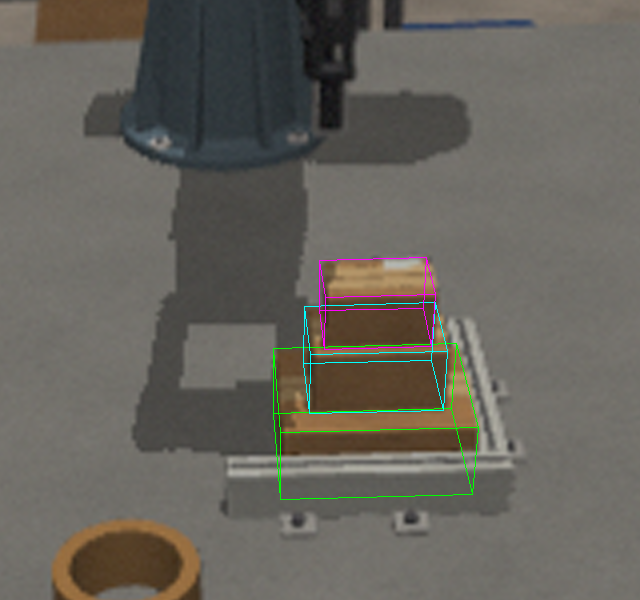

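View pics/v3d.png

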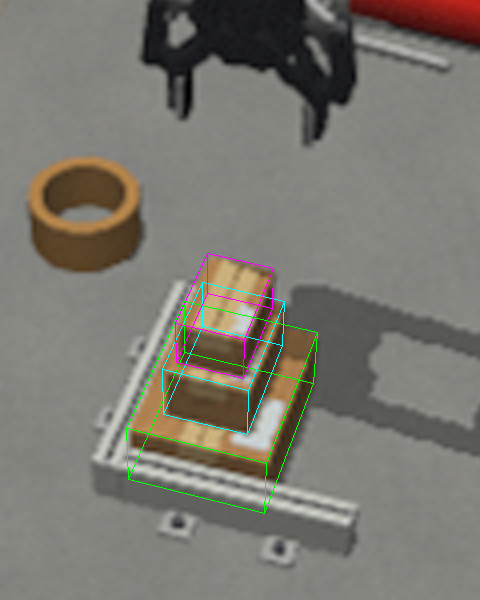

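```bash
python3 - <<'E'
from h import *
c=ctrl.camera('wrist')
A=lambda *o:[('carton_large',(.592,.0752,-.039,0),(0,255,0)),('carton_medium',(.592,.0752,-.039,.06),(255,255,0)),('carton_small',(.592,.0752,-.039,.11),(255,0,255))]
overlay(c,A(),'ze.png',(195,50,320,195),k=4); overlay(c,[],'zf.png',(195,50,320,195),k=4)
a=cv2.imread('pics/ze.png');b=cv2.imread('pics/zf.png');m=np.hstack([a,b]);cv2.imwrite('pics/zg.png',cv2.resize(m,None,fx=.79,fy=.79,interpolation=cv2.INTER_AREA))
E
```

```text
(no output)
```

View pics/zg.png

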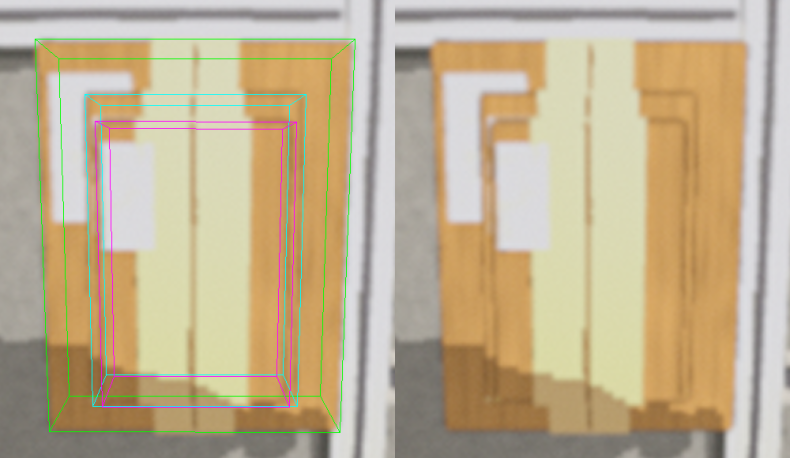

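```bash
python3 -c "
from bench import ctrl
print(ctrl.hand_in())"
```

```text
the job is handed in; nothing more can be done
None
```

The job is done and handed in at about 34 s of the 72 s allowed.

**What I did:**
1. I pushed the large carton along the bench with the open fingers, held low. It went first against the far rail, then along it to the side rail, and I pressed it once more against the far rail.
2. I gripped the medium carton and set it in the middle of the large one, then did the same with the small carton on the medium. I lowered each one until the wrist force showed contact, then released it.

**Last checks:**
- **Seating in the corner:** both pushes ended against a hard stop, at about 10 N on the far rail and 17 N on the side rail. The second far-rail push stopped at the same place as the first. The large carton overhangs the rails in the top view, so I relied on these stops rather than on seeing the gap.
- **Alignment:** in the final wrist picture, all three cartons match the predicted centred poses to about 1 mm. Their seams and long sides run the same way.
- **One slight disagreement:** a combined three-camera fit put the small carton about 1.5 mm and 0.6° off. That fit was noisy and the close-up did not support it, so I left the carton as it was.
- **Other objects:** I steered clear of the tape roll, parts bin and grease gun, and nothing suggested contact. I did not measure their positions again at the end.
- **Robot at hand-in:** the gripper was open and well above the column, with no force at the wrist.

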